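# Open a locked gauge case with its release pin

## Task

The spring tray of the small gauge case on the desk is locked. Take the release pin from its stand, push it gently through an access hole in the top of the case until the hidden latch trips and the tray springs out a little (the latch sits behind one of the two holes, it is not known which; behind the other is only a firm rubber stop, so feel your way and do not force it). Then first put the pin back upright in its stand, and after that pull the tray all the way out by its blade handle and let go, leaving the vial, the flanged bush and the eraser where they are.

Things in the scene. Friction and masses are not known exactly. Their poses are not given: they have to be found in the camera images.
- gauge_case: Grey box fixed to the desk, 145 mm deep (x), 150 mm wide (y), 62 mm high; a white-fronted tray in its open front, two 9 mm holes in its 4 mm top. Origin: on the desk, mid-width, 70 mm behind the shell's front edge; x points to its back, y to its left seen from the front. Behind one hole (it varies, unseen; rarely both) is the latch's plunger, else a rubber stop. Bears up to 25 N from the pin.
- hole_left (a point): Centre of the left access hole, at the top surface: 10 mm behind, 18 mm left (+y) of the case's origin, 62 mm up. 9 mm wide, vertical. If the plunger is behind a hole, its face lies 7 to 18 mm below the top surface (varies); it gives from about 4 N, the latch trips after 5.5 to 7 mm of its travel at up to about 10 N, and its hard end stop is at 11 mm of travel.
- hole_right (a point): Centre of the right access hole, at the top surface: 10 mm behind, 18 mm right (-y) of the case's origin, 62 mm up. 9 mm wide, vertical. If a rubber stop is behind a hole, its face lies 14 mm below the top surface and yields only 1 mm per 8 N.
- tray (a joint): Travel of the tray out of the case, towards the case's -x, in m: 0 shut and locked; springs to about 0.027 when the latch trips; 0.058 at its end stop, all the way out. Slides with about 1 N of friction and stays where it is left.
- pull_grip (a point): Grip point on the tray's pull, an upright aluminium blade 10 mm thick (along the case's y), reaching 34 mm forward of the white front panel, 14 to 46 mm above the desk. The point is mid-thickness, 20 mm in front of the panel, 33 mm above the desk. Moves with the tray; axes as the case's. Pinch it from above across its thickness.
- pin_grip (a point): Middle of the round black handle of the release pin (15 mm diameter, 40 mm long, top 18 mm above this point), on its axis, 66 mm above its tip; z points up along the pin. Below the handle a collar, 24 mm diameter, 3 mm thick, its top 22 mm below this point, then the plain steel shank, 6 mm diameter, 41 mm long. About 50 g. It starts standing loose in its stand.
- pin_tip (a point): Lower end of the pin's shank, on its axis (slightly tapered).
- stand_hole (a point): Centre of the mouth of the hole in the pin stand, a dark steel block 44 x 44 x 46 mm fixed to the desk; hole 9 mm diameter, 42 mm deep, vertical; this point is at the block's top, 46 mm above the desk. Home: the pin's collar rests on the block's top, its tip 41 mm below this point.
- vial_mid (a point): Middle of a clear parts vial with a red cap, 30 mm diameter, 44 mm tall, standing to the left of the case. Not to be disturbed.
- bush_mid (a point): Middle of a steel flanged bush, 27 mm diameter, 28 mm tall, standing to the left in front of the case. Not to be disturbed.
- eraser_mid (a point): Middle of an eraser, 20 x 46 x 12 mm, lying to the right of the case. Not to be disturbed.
- pin: The release pin as a whole (see pin_grip, pin_tip); its origin is its tip.

How it is judged:
On the way, in this order (a step that is already met when the one before it is completed fails the run):
1. the tray has sprung out at least 8 mm while the pin's tip is inside one of the access holes (value of joint tray above 0.008 m and z of pin_tip in the frame of gauge_case between 0.026 and 0.056 m and x of pin_tip in the frame of gauge_case between 0.002 and 0.018 m and y of pin_tip in the frame of gauge_case between -0.026 and 0.026 m), for 0.05 s.
2. the pin is back upright in its stand, let go (horizontal distance between pin_tip and stand_hole below 0.006 m and horizontal distance between pin_grip and stand_hole below 0.015 m and z of pin_tip in the frame of stand_hole below -0.036 m and linear speed of pin below 0.02 m/s and contact force between pin and the fingers below 0.1 N), for 0.1 s.
3. the tray is pulled all the way out (value of joint tray above 0.047 m), for 0.1 s.
At the end, for the whole second after the job is handed in: The tray is out by at least 47 mm of its 58 mm and the pin stands upright in its stand, its tip at least 36 mm down the stand's hole, at rest (horizontal distance between pin_tip and stand_hole below 0.006 m and horizontal distance between pin_grip and stand_hole below 0.015 m and z of pin_tip in the frame of stand_hole below -0.036 m and linear speed of pin below 0.02 m/s and value of joint tray above 0.047 m); the robot touches nothing.
It fails at once if the pin presses on the case or its latch with more than 25 N (contact force between pin and gauge_case above 25 N).
It fails at once if the vial is moved by more than 25 mm (distance of vial_mid from where it was at the start of the episode above 0.025 m).
It fails at once if the bush is moved by more than 25 mm (distance of bush_mid from where it was at the start of the episode above 0.025 m).
It fails at once if the eraser is moved by more than 25 mm (distance of eraser_mid from where it was at the start of the episode above 0.025 m).
It also fails if it takes over 72 s, if anything falls off the work surface, if the arm or the gripper's body presses on something with over 40 N, if the wrist force passes 120 N, or if a joint passes its speed limit or range.

## Robot

A 6-joint arm with a two-finger parallel gripper is mounted at the origin on a cart in front of the work surface, level with it; the furniture and walls round the work are solid. World frame = base frame: x ahead of the robot, y to its left, z up, the work surface at z = 0. Lengths are in m, angles in rad, forces in N, time in s.
With the tool pointing down it reaches from about 0.35 to 1 m from the base axis. Payload 7.1 kg.
Tool frame: the origin (TCP) lies at the very end of the fingers, on their centre line; the grasp point (between the pads) lies 19 mm behind it; z points along the fingers, y is the direction in which the jaws open and shut (so a half turn about z gives the same grasp; the last joint's range is limited). The gripper opens to 85 mm and grips with 20 to 120 N. Pads are 22 mm wide; open, the fingers measure 114 mm over their backs; the gripper's body (76 mm by 85 mm) begins 54 mm behind the grasp point. The pads swing forward as they close: fully open they stand 13 mm farther back than shut.
Start: joints at [1.144, 0.423, 1.63, -0, 1.089, -0.019], TCP at [0.248, 0.574, 0.231] pointing down, gripper open.
Joint ranges: [-3, 3], [-0.9, 2.11], [0.09, 2.58], [-1.31, 4.45], [0.11, 2.69], [-2.54, 2.54]. Speed limits (rad/s): [2.39, 2.39, 3.01, 3.14, 3.14, 3.14].

## Interface

Orientations are given as a 3x3 rotation matrix whose columns are the frame's x, y, z axes.
In Python, from bench import readout, viewer, close_job, nets gives the robot as it stands. The module is installed in compiled form; this text tells all that it offers.
- The arm moves only by the shell command python3 -m inch 'ROWS'. ROWS is JSON, one flat list of numbers, 7 for each row, row after row: the shift along the tool's x, y, z normalised to -1 to 1, where 1 is 30 cm, then the turn, a rotation vector about the tool's x, y, z normalised to -1 to 1, where 1 is 1.5 rad, then the closure in counts, from 0 (fully open) to 255 (shut). A call has 1 to 20 rows; each row is the pose to reach, as a shift and turn from the pose commanded when the call began, along the tool's axes at that moment; what a row does not reach only later rows make up. A row lasts 1/10 s, in which the tool goes at most 50 mm and 8.59 degrees, less where a joint would pass 70% of its speed; a pose out of reach is approached as far as the arm can. A call with a number of a shift or a turn outside -1 to 1 is refused whole. A call with a gripper value outside its range is refused whole. The fingers move at their own pace and stop on an object; the grip force is fixed at half the most. Time passes only in rows, so rows that repeat a pose let the fingers close. It gives the time, the measured TCP pose, the force and the opening at its end, in the units of the state.
- readout.state(): the state, without advancing time (a new reading comes with each control period).
- viewer.read_camera(name): name is "scene" or "top" or "wrist"; returns (picture, depth): 480x640x3 uint8, red, green, blue; 480x640 float32, m along the optical axis (not along the pixel's ray), 0 where there is no reading.
- viewer.camera_model(name): a dict with "fovy" (degrees; the focal length in pixels is half the picture's height over the tangent of half this angle, whatever the lens; pixels are square), "cx", "cy" (the principal point, pixels), "R" (3x3) and "t" (3): a world point X has camera coordinates R X + t; the wrist camera has in their place "T_tool_cam" (4x4, takes a point from camera to tool coordinates, whose origin is the TCP and whose axes are the flange's). Camera axes: x right, y down, z forward; pixel columns grow to the right and rows downward; lengths in m; the calibration is good to about 2 mm. A picture is of the moment at which its call begins: read the wrist's pose just before it. camera_model takes no time and is no camera call.
- close_job(): hands the job in, once; it reports no verdict.
Trained networks look in the newest picture that a camera, given by its name, has taken for a name from the list of things; names that differ only in an ending like _2 or _b are one class to them, and where a whole thing is asked for, a point or a joint stands for the part that bears it (a point fixed in the world has none). Each returns a list of dicts, best first, with "score" (0 to 1); they miss things now and then, are a little off and sometimes report something else, mostly with a low value. They report only what shows in the picture. A call takes as long as a camera call.
- nets.find_in(camera, target): "at" ([x, y, z] in m, in world coordinates, good to about 4 mm: the middle of the surface that is visible of it).
The state is a dict: "clock": time; "qpos": joint angles; "qvel": joint speeds; "tau": joint torques, N m; "ee_pos": TCP position; "orientation": TCP orientation; "wrist_force": force on the tool from outside, world axes, zero at the start; "ft_torque": the same for the moment, N m; "gripper_width": finger opening in m.
Only numpy, scipy, OpenCV 4.12 (cv2) and the standard library are available. Lean on these libraries where they do the work, as an engineer would, in place of code of your own. Each camera call takes 0.05 s, during which the arm holds its last target. There are 200 camera calls.

## Working session

There is one attempt and no reset: what is moved stays moved. The work goes in short steps, Python scripts to look and compute and a shell command to move; the robot and the scene stay as the last step left them, time stands still between calls to the robot, and variables do not carry over. Pictures are saved under pics/ and viewed, about 8 in all and at most 12, crops included, and the job is handed in when it is done.

```bash
mkdir -p pics
cat > h.py <<'E'
import numpy as np, cv2
from bench import readout, viewer, nets
def snap(c,fn=None):
    s=readout.state(); im,d=viewer.read_camera(c)
    if fn: cv2.imwrite('pics/'+fn,im[:,:,::-1])
    return s,im,d
def cloud(c,s,d):
    m=viewer.camera_model(c); f=240/np.tan(np.radians(m['fovy'])/2)
    v,u=np.mgrid[0:480,0:640]
    P=np.stack([(u-m['cx'])/f*d,(v-m['cy'])/f*d,d],-1)
    if 'R' in m: return (P-np.array(m['t']))@np.array(m['R'])
    T=np.array(m['T_tool_cam']); P=P@T[:3,:3].T+T[:3,3]
    return P@np.array(s['orientation']).T+np.array(s['ee_pos'])
E
python3 - <<'E'
from h import *
s,a,d=snap('scene','s.png'); 
print(s)
for c in ['scene','top']:
    s,a,d=snap(c,c+'.png')
    for n in ['gauge_case','pin_grip','stand_hole','pull_grip','hole_left','vial_mid','bush_mid','eraser_mid']:
        try: print(c,n,[(np.round(r['at'],3).tolist(),round(r['score'],2)) for r in nets.find_in(c,n)[:3]])
        except Exception as e: print(n,e)
cv2.imwrite('pics/both.png',np.hstack([cv2.imread('pics/scene.png'),cv2.imread('pics/top.png')])[:, :])
E
```

```text
{'clock': 0.0, 'qpos': array([ 1.14401244e+00,  4.23868158e-01,  1.63068652e+00,  2.85149866e-06,
        1.08861213e+00, -1.90227529e-02]), 'qvel': array([-0.0009553 ,  0.00081509,  0.00117678, -0.00185985, -0.00066125,
        0.00222591]), 'tau': array([-1.80725849e-03, -5.57382381e+01, -2.81742167e+01, -1.82433705e-04,
        7.39252078e-03, -2.29099095e-05]), 'ee_pos': array([0.24760788, 0.57326085, 0.23053001]), 'orientation': array([[-9.18010421e-01,  3.96555721e-01, -6.53913059e-04],
       [ 3.96556259e-01,  9.18009304e-01, -1.43190851e-03],
       [ 3.24667604e-05, -1.57382025e-03, -9.99998761e-01]]), 'wrist_force': array([ 0.45309797, -0.3289607 ,  0.10551263]), 'ft_torque': array([-0.00557825, -0.01875734, -0.07391638]), 'gripper_width': 0.0856310401414717}
scene gauge_case [([0.58, -0.003, 0.064], 0.97)]
scene pin_grip [([0.489, -0.222, 0.069], 0.58), ([0.592, -0.125, 0.01], 0.46)]
scene stand_hole [([0.478, -0.228, 0.042], 0.89)]
scene pull_grip [([0.529, -0.012, 0.038], 0.64), ([0.489, -0.224, 0.067], 0.3)]
scene hole_left [([0.576, -0.007, 0.061], 0.82)]
scene vial_mid [([0.588, 0.129, 0.04], 0.56)]
scene bush_mid [([0.486, 0.115, -0.002], 0.64), ([0.58, -0.003, 0.06], 0.57)]
scene eraser_mid [([0.59, -0.125, 0.01], 0.81)]
top gauge_case [([0.598, 0.014, 0.062], 0.72)]
top pin_grip [([0.501, -0.214, 0.074], 0.7)]
top stand_hole [([0.491, -0.206, 0.05], 0.7)]
top pull_grip [([0.526, -0.006, 0.058], 0.87)]
top hole_left [([0.596, 0.008, 0.066], 0.61)]
top vial_mid [([0.527, -0.006, 0.058], 0.61), ([0.593, 0.134, 0.05], 0.48)]
top bush_mid [([0.487, 0.109, 0.007], 0.74)]
top eraser_mid [([0.597, -0.123, 0.013], 0.58), ([0.598, 0.007, 0.063], 0.24)]
```

View pics/top.png

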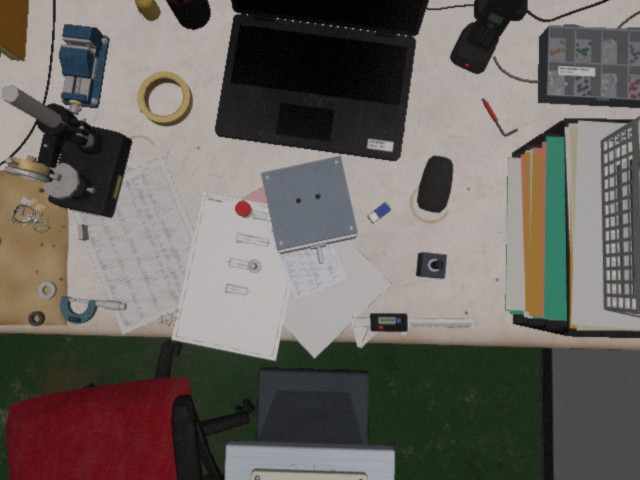

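View pics/scene.png

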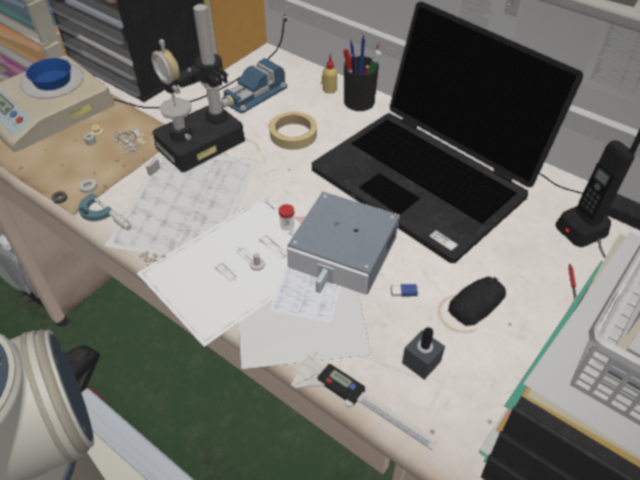

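Top view: holes at about (298,200) and (318,197), the blade at (320,253), the pin in its stand at (432,265). The vial is at (243,209), the bush at (253,267) and the eraser at (379,212). Next I work out the geometry.

Run:
```python
from h import *
for c in ['top','scene']:
    s,a,d=snap(c); P=cloud(c,s,d)
    M=(P[...,2]>.056)&(P[...,2]<.07)&(abs(P[...,0]-.6)<.13)&(abs(P[...,1])<.11)
    n,l,st,ce=cv2.connectedComponentsWithStats(M.astype(np.uint8)); k=1+np.argmax(st[1:,4]); Q=P[l==k]
    r=cv2.minAreaRect((Q[:,:2]*1000).astype(np.float32)); print(c,'case top',r,np.median(Q[:,2]),cv2.boxPoints(r).tolist())
    # dark hole blobs
    g=a.astype(int).sum(2); x,y,w,h=st[k,:4]; F=cv2.morphologyEx((l==k).astype(np.uint8),cv2.MORPH_CLOSE,np.ones((9,9)))
    F=cv2.erode(F,np.ones((9,9))); D=((F>0)&(g<0.62*np.median(g[l==k]))).astype(np.uint8)
    n,l2,st2,ce2=cv2.connectedComponentsWithStats(D)
    m=viewer.camera_model(c); f=240/np.tan(np.radians(m['fovy'])/2);R=np.array(m['R']);C=-R.T@m['t']
    def ray(u,v,z):
        w=R.T@[(u-m['cx'])/f,(v-m['cy'])/f,1]; return np.round(C+w*(z-C[2])/w[2],4)
    for i in range(1,n): print('hole',ce2[i],st2[i,4],ray(*ce2[i],.062))
    M=(P[...,2]>.03)&(P[...,2]<.12)&(abs(P[...,0]-.49)<.06)&(abs(P[...,1]+.22)<.05); Q=P[M]
    for lo,hi in [(.04,.048),(.05,.07),(.075,.1)]:
        q=Q[(Q[:,2]>lo)&(Q[:,2]<hi)]; print('pin',lo,len(q),q.mean(0) if len(q) else 0,q[:,2].max() if len(q) else 0)
```

```text
top case top ((602.2431640625, 9.341903686523438), (151.85691833496094, 150.2103729248047), 13.415887832641602) 0.06045842923556273 [[510.9609375, 64.78085327148438], [545.8123779296875, -81.33052062988281], [693.525390625, -46.0970458984375], [658.6739501953125, 100.01432800292969]]
hole [317.5 196. ] 16 [ 0.6159 -0.0059  0.062 ]
hole [297.875  200.3125] 16 [0.6072 0.0297 0.062 ]
pin 0.04 475 [ 0.49688912 -0.21919341  0.04449364] 0.04799603202154489
pin 0.05 25 [ 0.49599632 -0.21574039  0.05832724] 0.06935846310654124
pin 0.075 74 [ 0.49670664 -0.21972351  0.085687  ] 0.09028918405087137
scene case top ((600.6337890625, 11.394584655761719), (155.8459014892578, 151.99258422851562), 13.00633430480957) 0.0605525130793163 [[507.6062927246094, 67.90396118164062], [541.8135986328125, -80.18928527832031], [693.6612548828125, -45.11479187011719], [659.4539794921875, 102.97845458984375]]
hole [355.5        230.33333333] 6 [ 0.6144 -0.0057  0.062 ]
pin 0.04 617 [ 0.491475   -0.22077907  0.04445955] 0.04798901657579403
pin 0.05 76 [ 0.49095528 -0.22089496  0.05967788] 0.06978175394809791
pin 0.075 118 [ 0.49337179 -0.21974212  0.08448116] 0.09013278789436224
```

```bash
python3 -m inch '[-0.86,-1,0,0,0,-0.428,0,-0.86,-1,0,0,0,-0.428,0,-0.86,-1,0,0,0,-0.428,0,-0.86,-1,0,0,0,-0.428,0,-0.86,-1,0,0,0,-0.428,0,-0.86,-1,0,0,0,-0.428,0,-0.86,-1,0,0,0,-0.428,0,-0.86,-1,0,0,0,-0.428,0,-0.86,-1,0,0,0,-0.428,0,-0.86,-1,0,0,0,-0.428,0]'
python3 - <<'E'
from h import *
s=readout.state();R=s['orientation'];p=s['ee_pos'];print(p,R,s['clock'])
print(R.T@(np.array([.495,-.2195,.2])-p)/.3)
print('yaw y-axis',np.degrees(np.arctan2(R[1,1],R[0,1])))
E
```

```text
clock: 2.05
ee_pos: [0.3663, 0.1952, 0.2316]
orientation: [[-0.974, -0.229, 0.001], [-0.229, 0.974, 0.001], [-0.001, 0.0, -1.0]]
wrist_force: [-0.2, 0.5, -0.7]
gripper_width: 0.0858
[0.36625776 0.19515584 0.23161919] [[-9.73512127e-01 -2.28634615e-01  5.93028172e-04]
 [-2.28634285e-01  9.73512215e-01  5.75715413e-04]
 [-7.08948641e-04  4.24879364e-04 -9.99999658e-01]] 2.05
[-0.10168392 -1.44373632  0.10485602]
yaw y-axis 103.2167003595453
```

```bash
python3 -m inch '[-0.1,-1,0.1,0,0,0,0,-0.1,-1,0.1,0,0,0,0,-0.1,-1,0.1,0,0,0,0,-0.1,-1,0.1,0,0,0,0,-0.1,-1,0.1,0,0,0,0,-0.1,-1,0.1,0,0,0,0,-0.1,-1,0.1,0,0,0,0]' >/dev/null
python3 -m inch '[0,-0.44,0,0,0,0,0,0,-0.44,0,0,0,0,0,0,-0.44,0,0,0,0,0,0,-0.44,0,0,0,0,0,0,-0.44,0,0,0,0,0]'
python3 - <<'E'
from h import *
s,a,d=snap('wrist','w1.png'); P=cloud('wrist',s,d)
print(s['ee_pos'],viewer.camera_model('wrist'))
M=(abs(P[...,0]-.495)<.05)&(abs(P[...,1]+.22)<.05)
for lo,hi in [(.03,.0475),(.05,.08),(.083,.095)]:
    B=M&(P[...,2]>lo)&(P[...,2]<hi); q=P[B]
    if len(q)>20:
        r=cv2.minAreaRect((q[:,:2]*1000).astype(np.float32)); print(lo,len(q),q.mean(0),r)
for n in ['pin_grip','stand_hole']: print(n,nets.find_in('wrist',n)[:2])
E
```

```text
clock: 3.25
ee_pos: [0.4955, -0.2159, 0.2009]
orientation: [[-0.973, -0.233, -0.001], [-0.233, 0.973, 0.001], [0.001, 0.001, -1.0]]
wrist_force: [0.3, 1.3, -0.3]
gripper_width: 0.0856
[ 0.4955487  -0.21588726  0.20089161] {'fovy': 69.16388548897423, 'cx': 317.2456951886368, 'cy': 237.73906518131474, 'T_tool_cam': array([[-1.65904493e-04, -9.64820566e-01, -2.62909203e-01,
         6.59679739e-02],
       [ 9.99999957e-01, -2.23405860e-04,  1.88818351e-04,
         4.71802336e-06],
       [-2.40911285e-04, -2.62909160e-01,  9.64820561e-01,
        -1.43380198e-01],
       [ 0.00000000e+00,  0.00000000e+00,  0.00000000e+00,
         1.00000000e+00]])}
0.03 1648 [ 0.4931353  -0.21928155  0.04590982] ((496.6496887207031, -218.95620727539062), (44.1032829284668, 44.32450866699219), 85.3408432006836)
0.05 217 [ 0.49130531 -0.21995156  0.05964335] ((493.8197937011719, -219.2452392578125), (18.091331481933594, 21.852170944213867), 10.803304672241211)
0.083 320 [ 0.49571839 -0.21926381  0.08906204] ((496.16448974609375, -219.34375), (14.457236289978027, 14.673489570617676), 12.99609088897705)
pin_grip [{'at': [0.4931, -0.22, 0.0764], 'score': 0.64}]
stand_hole [{'at': [0.4876, -0.2181, 0.0473], 'score': 0.87}]
```

View pics/w1.png

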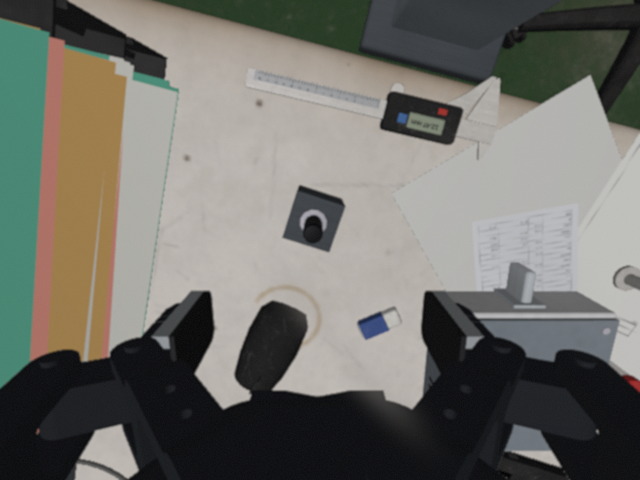

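Wrist view: the pin handle's top is at about (312,230), standing upright in the stand, with nothing in the way of the fingers. I'll descend and grasp.

```bash
python3 -m inch '[0,-0.012,0.16,0,0,0,0,0,-0.012,0.3,0,0,0,0,0,-0.012,0.42,0,0,0,60,0,-0.012,0.47,0,0,0,100,0,-0.012,0.493,0,0,0,100,0,-0.012,0.493,0,0,0,255,0,-0.012,0.493,0,0,0,255,0,-0.012,0.493,0,0,0,255,0,-0.012,0.493,0,0,0,255,0,-0.012,0.493,0,0,0,255,0,-0.012,0.493,0,0,0,255]'
```

```text
clock: 4.5
ee_pos: [0.4972, -0.2212, 0.0552]
orientation: [[-0.973, -0.232, 0.003], [-0.232, 0.973, -0.001], [-0.003, -0.002, -1.0]]
wrist_force: [0.0, 1.1, 7.6]
gripper_width: 0.0136
```

```bash
python3 -m inch '[0,0,0,0,0,0,255,0,0,0,0,0,0,255,0,0,0,0,0,0,255]'
python3 - <<'E'
from h import *
s,a,d=snap('wrist','w2.png'); print(s['ee_pos'],s['wrist_force'],s['ft_torque'],s['gripper_width'])
E
```

```text
clock: 4.8
ee_pos: [0.4972, -0.2212, 0.0552]
orientation: [[-0.973, -0.232, 0.003], [-0.232, 0.973, -0.001], [-0.003, -0.002, -1.0]]
wrist_force: [0.2, 1.5, 7.2]
gripper_width: 0.0136
[ 0.4971751  -0.22115567  0.05515807] [0.22538127 1.54501046 7.15707885] [0.28328398 0.03222121 0.01240851] 0.013594147755085748
```

View pics/w2.png

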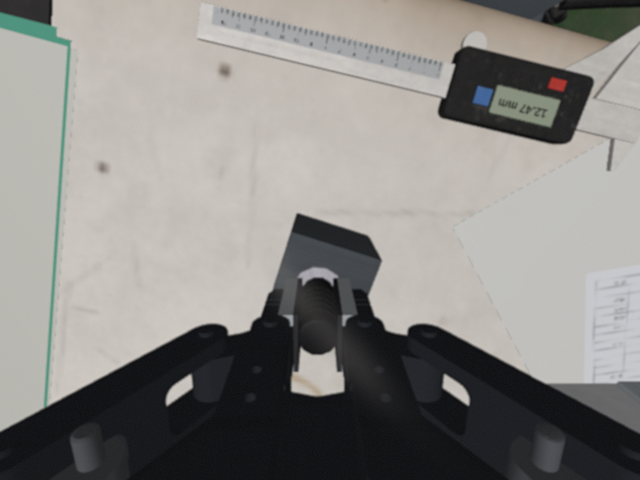

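The pin is gripped between the pads at about (318,310), with its collar still on the stand. Lifting straight up.

```bash
python3 -m inch '[0,0,-0.04,0,0,0,255,0,0,-0.1,0,0,0,255,0,0,-0.2,0,0,0,255,0,0,-0.3,0,0,0,255,0,0,-0.4,0,0,0,255,0,0,-0.4,0,0,0,255,0,0,-0.4,0,0,0,255]'
python3 - <<'E'
from h import *
s=readout.state();R=s['orientation'];p=s['ee_pos'];print(p,s['wrist_force'])
print(R.T@(np.array([.6116,.0119,p[2]])-p)/.3)
E
```

```text
clock: 5.55
ee_pos: [0.4963, -0.2209, 0.1748]
orientation: [[-0.973, -0.232, 0.002], [-0.232, 0.973, -0.001], [-0.002, -0.002, -1.0]]
wrist_force: [0.6, -0.2, -0.6]
gripper_width: 0.0134
[ 0.49628872 -0.22093551  0.17477493] [ 0.62675648 -0.19022521 -0.59311767]
[-5.53952591e-01  6.65760667e-01 -2.62097746e-06]
```

```bash
python3 -m inch '[-0.554,0.666,0,0,0,0,255,-0.554,0.666,0,0,0,0,255,-0.554,0.666,0,0,0,0,255,-0.554,0.666,0,0,0,0,255,-0.554,0.666,0,0,0,0,255,-0.554,0.666,0,0,0,0,255,-0.554,0.666,0,0,0,0,255,-0.554,0.666,0,0,0,0,255,-0.554,0.666,0,0,0,0,255]'
python3 - <<'E'
from h import *
s,a,d=snap('wrist','w3.png'); P=cloud('wrist',s,d)
R=s['orientation'];p=s['ee_pos'];print(p,s['wrist_force'])
T=(P-p)@R
# pin below the TCP in tool frame
M=(abs(T[...,0])<.03)&(abs(T[...,1])<.03)&(T[...,2]>.0)&(T[...,2]<.06)&(d>0)
for lo in np.arange(.0,.06,.005):
    q=T[M&(T[...,2]>=lo)&(T[...,2]<lo+.005)]
    if len(q)>3: print(round(lo,3),len(q),q.min(0).round(4),q.max(0).round(4),q.mean(0).round(4))
np.save('T.npy',T)
cv2.imwrite('pics/w3c.png',cv2.resize(a[100:400,160:480,::-1],None,fx=2,fy=2))
E
```

```text
clock: 6.45
ee_pos: [0.6102, 0.0107, 0.1729]
orientation: [[-0.973, -0.231, -0.002], [-0.231, 0.973, -0.0], [0.002, 0.0, -1.0]]
wrist_force: [-0.7, -0.3, -0.4]
gripper_width: 0.013
[0.6102204  0.01069919 0.17287418] [-0.70352955 -0.263868   -0.41049907]
0.0 211 [ 0.0028 -0.0083  0.0002] [0.0119 0.0095 0.005 ] [0.0071 0.0002 0.0034]
0.005 337 [ 0.0028 -0.0093  0.005 ] [0.0119 0.0101 0.0088] [0.0086 0.0002 0.0059]
0.03 15 [ 0.0021 -0.0017  0.0317] [0.0032 0.0021 0.035 ] [0.0028 0.0004 0.0337]
0.035 27 [ 0.0013 -0.0023  0.0353] [0.0035 0.0026 0.04  ] [ 0.0025 -0.0001  0.0376]
0.04 30 [ 0.0012 -0.0024  0.04  ] [0.0034 0.0027 0.045 ] [0.0025 0.0004 0.0425]
0.045 12 [ 0.0011 -0.0024  0.0451] [0.003  0.0028 0.0478] [ 0.0022 -0.0001  0.0463]
```

View pics/w3c.png

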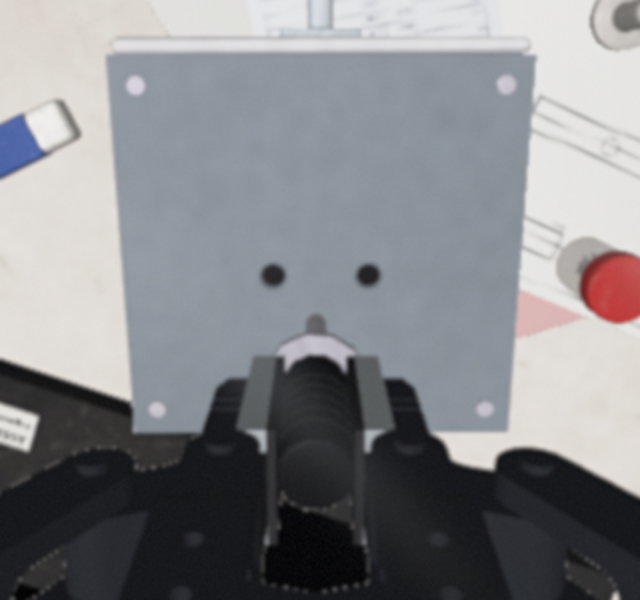

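The view shows the holes at about (297,237) for the right and (344,237) for the left in full-frame pixels, with the shank tip at (318,260) between them. I'll measure both in the tool frame.

```bash
cat > holes.py <<'E'
from h import *
def holes(a,s):
    m=viewer.camera_model('wrist'); f=240/np.tan(np.radians(m['fovy'])/2); Tc=np.array(m['T_tool_cam'])
    R=s['orientation'];p=s['ee_pos']; C=p+R@Tc[:3,3]
    g=a.astype(int).sum(2); out=[]
    for x0,x1 in [(285,310),(332,356)]:
        w=np.clip(230-g[222:252,x0:x1],0,None); v,u=np.nonzero(w>0); k=w[v,u]
        uu=(u*k).sum()/k.sum()+x0; vv=(v*k).sum()/k.sum()+222
        r=R@Tc[:3,:3]@[(uu-m['cx'])/f,(vv-m['cy'])/f,1]
        X=C+r*(.062-C[2])/r[2]; out.append(X); print((uu,vv),len(v),'world',X.round(4),'tool',((X-p)@R).round(4),'units',((X-p)@R/.3).round(4))
    return out
E
python3 - <<'E'
from holes import *
a=cv2.imread('pics/w3.png')[:,:,::-1]
s=readout.state(); T=np.load('T.npy')
print(a.astype(int).sum(2)[225:250:3,286:310:3])
o=holes(a,s); print(np.linalg.norm(o[0]-o[1]))
P=T@s['orientation'].T+s['ee_pos']; print('top z',np.median(P[180:220,260:380,2]))
E
```

```text
[[449 453 457 458 457 452 456 450]
 [448 455 452 453 454 456 452 454]
 [453 452 444 383 401 446 449 453]
 [454 442 244 132 137 307 449 455]
 [453 404 146 125 122 175 441 453]
 [450 424 223 119 121 266 446 454]
 [449 446 394 318 331 420 454 450]
 [448 445 448 446 446 448 454 451]
 [448 450 451 451 454 450 451 450]]
(np.float64(296.3145581880495), np.float64(237.19877812546565)) 82 world [ 0.6168 -0.0041  0.062 ] tool [-0.0029 -0.0158  0.1111] units [-0.0098 -0.0527  0.3703]
(np.float64(343.6872263713623), np.float64(237.120654133402)) 78 world [0.6085 0.0308 0.062 ] tool [-0.0029  0.0201  0.1111] units [-0.0096  0.0669  0.3703]
0.035873860543886416
top z 0.06300531083569445
```

```bash
python3 -m inch '[-0.0105,-0.0535,0.1,0,0,0,255,-0.0105,-0.0535,0.18,0,0,0,255,-0.0105,-0.0535,0.19,0,0,0,255,-0.0105,-0.0535,0.19,0,0,0,255,-0.0105,-0.0535,0.19,0,0,0,255]'
python3 - <<'E'
from h import *
s,a,d=snap('wrist','w4.png'); P=cloud('wrist',s,d)
R=s['orientation'];p=s['ee_pos'];print(p,R,s['wrist_force'])
T=(P-p)@R
for lo in np.arange(.025,.06,.005):
    q=T[(abs(T[...,0])<.03)&(abs(T[...,1])<.03)&(d>0)&(T[...,2]>=lo)&(T[...,2]<lo+.005)]
    if len(q)>3: print(round(lo,3),len(q),q.min(0).round(4),q.max(0).round(4))
cv2.imwrite('pics/w4c.png',cv2.resize(a[200:300,240:400,::-1],None,fx=5,fy=5,interpolation=cv2.INTER_CUBIC))
E
```

```text
clock: 7.0
ee_pos: [0.6186, -0.0031, 0.1176]
orientation: [[-0.973, -0.232, 0.001], [-0.232, 0.973, -0.0], [-0.001, -0.0, -1.0]]
wrist_force: [-0.2, 0.2, 0.4]
gripper_width: 0.013
[ 0.61861097 -0.00308596  0.11757633] [[-9.72828512e-01 -2.31522437e-01  1.43121645e-03]
 [-2.31522740e-01  9.72829491e-01 -4.79003853e-05]
 [-1.38123955e-03 -3.77958015e-04 -9.99998975e-01]] [-0.21185853  0.18469377  0.3907452 ]
0.03 13 [ 0.0023 -0.0017  0.0321] [0.0033 0.0021 0.0346]
0.035 29 [ 0.0015 -0.0023  0.0351] [0.0033 0.0027 0.0399]
0.04 28 [ 0.001  -0.0024  0.0405] [0.003  0.0027 0.0449]
0.045 13 [ 0.0013 -0.0024  0.0452] [0.0029 0.0028 0.0478]
0.05 4324 [-0.0218 -0.03    0.0524] [0.03  0.03  0.055]
0.055 2515 [-0.0228 -0.03    0.055 ] [0.0297 0.03   0.0594]
```

View pics/w4c.png

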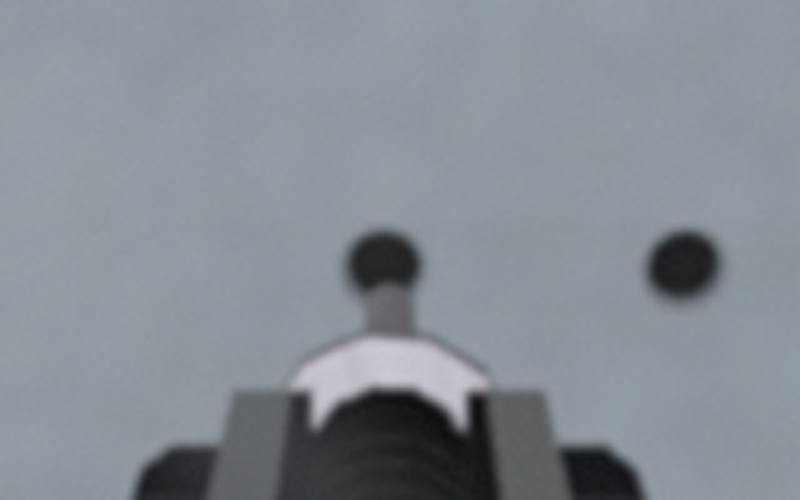

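The tip is just above the right hole: hole centre at crop (384,265), shank centre at x≈390 and its end at y≈283. I'll compute the residual.

Run:
```python
from h import *
m=viewer.camera_model('wrist'); f=240/np.tan(np.radians(m['fovy'])/2); Tc=np.array(m['T_tool_cam']);C=Tc[:3,3]
def at(u,v,z): r=Tc[:3,:3]@[(u-m['cx'])/f,(v-m['cy'])/f,1]; return (C+r*(z-C[2])/r[2]).round(4)
a=cv2.imread('pics/w4.png').astype(int).sum(2)
w=np.clip(230-a[235:270,365:390],0,None); v,u=np.nonzero(w); k=w[v,u]; L=((u*k).sum()/k.sum()+365,(v*k).sum()/k.sum()+235)
print('L',L,at(*L,.0553)); print('R from L',at(*L,.0553)-[0,.036,0])
print(a[240:270:1,317]);print('row260',a[260,305:332]);print('row250',a[250,305:332])
for v in (255,256,257,258): print(v,at(318,v,.048))
```

```text
L (np.float64(376.1288723667906), np.float64(252.4748159486843)) [0.0027 0.0353 0.0553]
R from L [ 0.0027 -0.0007  0.0553]
[463 460 464 463 446 389 284 177 121 117 118 116 113 116 111 129 191 271
 310 320 316 315 311 311 309 305 331 426 552 606]
row260 [454 452 451 448 442 426 400 367 343 328 330 314 316 310 308 300 316 356
 414 447 454 456 454 457 457 457 457]
row250 [461 455 446 411 336 233 149 112 117 116 122 118 118 114 106 108 118 180
 285 380 433 452 454 457 455 458 454]
255 [0.0035 0.0005 0.048 ]
256 [0.0029 0.0005 0.048 ]
257 [0.0023 0.0005 0.048 ]
258 [0.0017 0.0005 0.048 ]
```

```bash
python3 -m inch '[0.0083,-0.003,0,0,0,0,255,0.0083,-0.003,0,0,0,0,255,0.0083,-0.003,0,0,0,0,255,0.0083,-0.003,0,0,0,0,255]'
cat > chk.py <<'E'
from h import *
import sys
fn=sys.argv[1]; s,a,d=snap('wrist',fn); a=a.astype(int).sum(2)
zt=s['ee_pos'][2]-.062
m=viewer.camera_model('wrist'); f=240/np.tan(np.radians(m['fovy'])/2); Tc=np.array(m['T_tool_cam']);C=Tc[:3,3]
def at(u,v,z): r=Tc[:3,:3]@[(u-m['cx'])/f,(v-m['cy'])/f,1]; return (C+r*(z-C[2])/r[2]).round(4)
w=np.clip(230-a[235:275,360:400],0,None); v,u=np.nonzero(w); k=w[v,u]; L=((u*k).sum()/k.sum()+360,(v*k).sum()/k.sum()+235)
print(s['ee_pos'],s['wrist_force'],'L',L,len(v),'R in tool',at(*L,zt)-[0,.036,0])
E
python3 chk.py w5.png
```

```text
clock: 7.45
ee_pos: [0.6159, -0.004, 0.1167]
orientation: [[-0.973, -0.232, 0.0], [-0.232, 0.973, -0.0], [-0.0, -0.0, -1.0]]
wrist_force: [0.0, -0.6, 0.0]
gripper_width: 0.0135
[ 0.61593587 -0.00404147  0.11671334] [ 0.0409095  -0.59833133  0.01670983] L (np.float64(376.7036715813819), np.float64(257.5160450997398)) 132 R in tool [-0.0003 -0.0003  0.0547]
```

```bash
python3 -m inch '[-0.001,-0.0012,0.007,0,0,0,255,-0.001,-0.0012,0.014,0,0,0,255,-0.001,-0.0012,0.02,0,0,0,255,-0.001,-0.0012,0.026,0,0,0,255,-0.001,-0.0012,0.032,0,0,0,255,-0.001,-0.0012,0.038,0,0,0,255,-0.001,-0.0012,0.038,0,0,0,255]'
```

```text
clock: 8.2
ee_pos: [0.616, -0.0044, 0.1047]
orientation: [[-0.973, -0.232, -0.001], [-0.232, 0.973, 0.0], [0.001, 0.0, -1.0]]
wrist_force: [-0.4, -0.1, -0.4]
gripper_width: 0.0136
```

The tip is inside the right hole without contact. Now I'll feel downwards in small steps.

```bash
python3 -m inch '[0,0,0.005,0,0,0,255,0,0,0.01,0,0,0,255,0,0,0.01,0,0,0,255]' | grep -E "pos|force"; python3 -m inch '[0,0,0.003,0,0,0,255,0,0,0.006,0,0,0,255,0,0,0.006,0,0,0,255]' | grep -E "pos|force"
```

```text
ee_pos: [0.6166, -0.0044, 0.1027]
wrist_force: [-1.3, -0.4, 5.1]
ee_pos: [0.6168, -0.0044, 0.1012]
wrist_force: [-1.1, 0.8, 7.1]
```

```bash
python3 -m inch '[0,0,0.003,0,0,0,255,0,0,0.006,0,0,0,255,0,0,0.006,0,0,0,255]' | grep -E "pos|force"
```

```text
ee_pos: [0.6168, -0.0044, 0.0995]
wrist_force: [-1.2, 0.4, 6.5]
```

```bash
python3 -m inch '[0,0,0.003,0,0,0,255,0,0,0.005,0,0,0,255,0,0,0.005,0,0,0,255]' | grep -E "pos|force"; python3 -m inch '[0,0,0.003,0,0,0,255,0,0,0.005,0,0,0,255,0,0,0.005,0,0,0,255]' | grep -E "pos|force"
```

```text
ee_pos: [0.6168, -0.0044, 0.0979]
wrist_force: [-1.2, -0.1, 7.1]
ee_pos: [0.6169, -0.0044, 0.0964]
wrist_force: [-1.8, -0.0, 6.3]
```

Run:
```python
from h import *
s,a,d=snap('top','t2.png'); print(s['wrist_force'],nets.find_in('top','pull_grip')[:2])
s,a,d=snap('scene','sc2.png'); print(nets.find_in('scene','pull_grip')[:2])
b=cv2.imread('pics/scene.png'); c=cv2.imread('pics/sc2.png')
cv2.imwrite('pics/cmp.png',cv2.resize(np.hstack([b[180:330,260:400],c[180:330,260:400]]),None,fx=2.8,fy=2.8))
```

```text
[-1.84116386 -0.04177095  6.31402812] [{'at': [0.6044, -0.1332, 0.0128], 'score': 0.31}]
[{'at': [0.5094, -0.016, 0.026], 'score': 0.9}]
```

View pics/cmp.png

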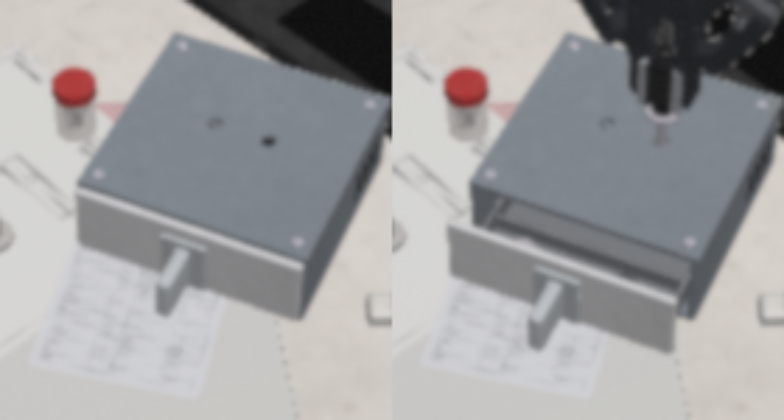

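The latch tripped: the tray has visibly sprung out in the right-hand half of the comparison, so the plunger is behind the right hole. Withdrawing the pin.

```bash
python3 -m inch '[0,0,-0.02,0,0,0,255,0,0,-0.06,0,0,0,255,0,0,-0.12,0,0,0,255,0,0,-0.22,0,0,0,255,0,0,-0.27,0,0,0,255,0,0,-0.27,0,0,0,255]'
python3 - <<'E'
from h import *
s=readout.state();R=s['orientation'];p=s['ee_pos']
print((R.T@(np.array([.4966,-.221,p[2]])-p)/.3).round(4),np.degrees(np.arctan2(R[1,1],R[0,1])))
E
```

```text
clock: 10.5
ee_pos: [0.6179, -0.0045, 0.1791]
orientation: [[-0.973, -0.232, 0.005], [-0.232, 0.973, -0.0], [-0.005, -0.001, -1.0]]
wrist_force: [0.6, 0.2, -0.4]
gripper_width: 0.0137
[ 0.5607 -0.6082 -0.0019] 103.41926915173723
```

```bash
python3 -m inch '[0.561,-0.608,0,0,0,0,255,0.561,-0.608,0,0,0,0,255,0.561,-0.608,0,0,0,0,255,0.561,-0.608,0,0,0,0,255,0.561,-0.608,0,0,0,0,255,0.561,-0.608,0,0,0,0,255,0.561,-0.608,0,0,0,0,255,0.561,-0.608,0,0,0,0,255,0.561,-0.608,0,0,0,0,255,0.561,-0.608,0,0,0,0,255]'
cat > st.py <<'E'
from h import *
import sys
s,a,d=snap('wrist',sys.argv[1]); P=cloud('wrist',s,d); R=s['orientation'];p=s['ee_pos']; T=(P-p)@R
print(p,s['wrist_force'])
M=(abs(T[...,0])<.06)&(abs(T[...,1])<.05)&(abs(P[...,2]-.046)<.006)&(d>0)
q=T[M]; print(len(q), cv2.minAreaRect((q[:,:2]*1000).astype(np.float32)), P[M][:,2].mean())
for lo in np.arange(.0,.06,.005):
    q=T[(abs(T[...,0])<.013)&(abs(T[...,1])<.015)&(d>0)&(T[...,2]>=lo)&(T[...,2]<lo+.005)&(P[...,2]>.06)]
    if len(q)>3: print(round(lo,3),len(q),q.min(0).round(4),q.max(0).round(4))
cv2.imwrite('pics/c_'+sys.argv[1],cv2.resize(a[150:350,220:420,::-1],None,fx=3,fy=3,interpolation=cv2.INTER_CUBIC))
E
python3 st.py w6.png
```

```text
clock: 11.5
ee_pos: [0.4954, -0.2198, 0.1762]
orientation: [[-0.972, -0.234, -0.0], [-0.234, 0.972, 0.0], [0.0, 0.0, -1.0]]
wrist_force: [-0.1, -0.5, 0.4]
gripper_width: 0.0135
[ 0.49536894 -0.21977359  0.17620334] [-0.14790092 -0.5334153   0.38165748]
2871 ((-1.712172508239746, 0.38556480407714844), (44.885074615478516, 44.0926628112793), 18.28810691833496) 0.04666151038724463
0.0 204 [ 0.0025 -0.0083  0.    ] [0.0115 0.009  0.005 ]
0.005 342 [ 0.0025 -0.0093  0.005 ] [0.012  0.0101 0.0085]
0.03 12 [ 0.0021 -0.0017  0.0319] [0.0032 0.0021 0.0347]
0.035 31 [ 0.0014 -0.0023  0.0351] [0.0032 0.0027 0.0399]
0.04 28 [ 0.0013 -0.0024  0.0401] [0.0033 0.0027 0.0449]
0.045 13 [ 0.0014 -0.0024  0.045 ] [0.0031 0.0028 0.0475]
```

View pics/c_w6.png

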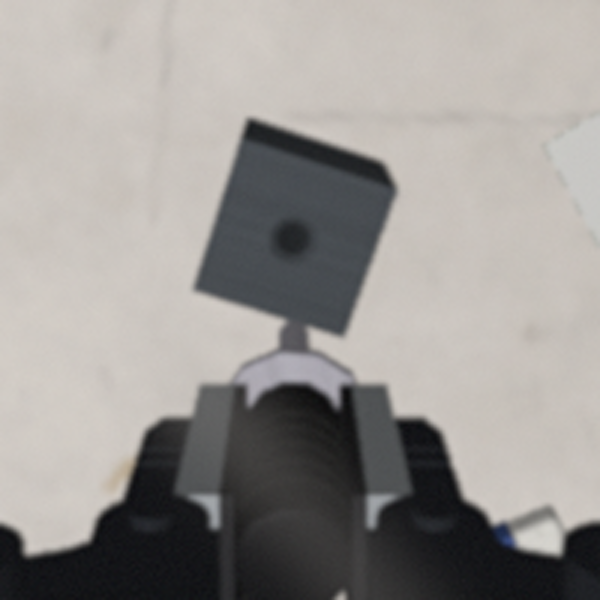

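The stand hole is visible at about (317,230) in full-frame pixels, with the pin above it. I'll descend to just above it and correct.

```bash
python3 -m inch '[-0.006,0.0005,0.1,0,0,0,255,-0.006,0.0005,0.2,0,0,0,255,-0.006,0.0005,0.24,0,0,0,255,-0.006,0.0005,0.245,0,0,0,255,-0.006,0.0005,0.245,0,0,0,255,-0.006,0.0005,0.245,0,0,0,255]'; python3 st.py w7.png
python3 - <<'E'
from h import *
m=viewer.camera_model('wrist'); f=240/np.tan(np.radians(m['fovy'])/2); Tc=np.array(m['T_tool_cam']);C=Tc[:3,3]
def at(u,v,z): r=Tc[:3,:3]@[(u-m['cx'])/f,(v-m['cy'])/f,1]; return (C+r*(z-C[2])/r[2]).round(4)
print(at(317,229.7,.1302))
s=__import__('bench').readout.state(); zt=s['ee_pos'][2]-.046
a=cv2.imread('pics/w7.png').astype(int).sum(2)
print(a[232:268:2,302:334:2]); print([at(317,v,zt) for v in (244,248,252)])
E
```

```text
clock: 12.15
ee_pos: [0.4975, -0.2206, 0.1041]
orientation: [[-0.973, -0.232, 0.002], [-0.232, 0.973, -0.001], [-0.002, -0.001, -1.0]]
wrist_force: [0.4, 0.4, -0.4]
gripper_width: 0.0133
[ 0.49745448 -0.22063606  0.10408776] [ 0.36414402  0.38112566 -0.42011667]
3895 ((0.5108528137207031, 1.8555412292480469), (44.5041389465332, 44.15951919555664), 17.996747970581055) 0.046588902627484996
0.0 199 [ 0.0029 -0.0078  0.    ] [0.0115 0.0068 0.005 ]
0.005 349 [ 0.0028 -0.0093  0.005 ] [0.012  0.0102 0.0086]
0.03 12 [ 0.0024 -0.0017  0.032 ] [0.0032 0.0021 0.0348]
0.035 31 [ 0.0014 -0.0023  0.0351] [0.0032 0.0027 0.04  ]
0.04 23 [ 0.0013 -0.0024  0.0401] [0.0032 0.0027 0.0439]
[-1.800e-03 -1.000e-04  1.302e-01]
[[236 237 234 240 237 240 234 237 232 230 234 236 233 234 231 230]
 [230 234 234 234 235 239 236 233 234 233 232 232 229 231 232 230]
 [230 226 230 230 234 231 233 231 236 234 233 235 235 235 234 231]
 [232 227 221 223 228 231 230 229 232 229 230 234 233 237 235 233]
 [225 224 228 226 222 220 223 225 227 223 230 227 229 235 235 230]
 [230 223 229 228 224 225 225 227 228 223 223 226 2
[... 229 characters left out ...]
4 227 215 178 144 116 110 116 117 135 171 197 223 224]
 [231 236 230 227 192 157 117 113 114 113 109 130 150 194 221 230]
 [242 235 235 231 188 156 106 106 111 113 119 125 140 200 217 228]
 [232 226 229 233 190 161 129 164 171 145 122 121 142 198 211 226]
 [226 229 226 228 196 183 235 269 268 244 167 123 171 206 215 223]
 [232 231 229 226 210 215 279 284 270 263 212 167 206 212 225 225]
 [234 235 238 236 230 245 287 276 272 264 243 204 212 225 234 235]
 [236 235 231 226 229 253 283 279 268 259 243 206 217 222 226 230]
 [239 234 236 228 244 287 313 297 284 271 256 239 231 221 221 222]]
[array([ 0.0071, -0.0001,  0.0582]), array([ 0.0046, -0.0001,  0.0582]), array([ 0.0021, -0.0001,  0.0582])]
```

View pics/c_w7.png

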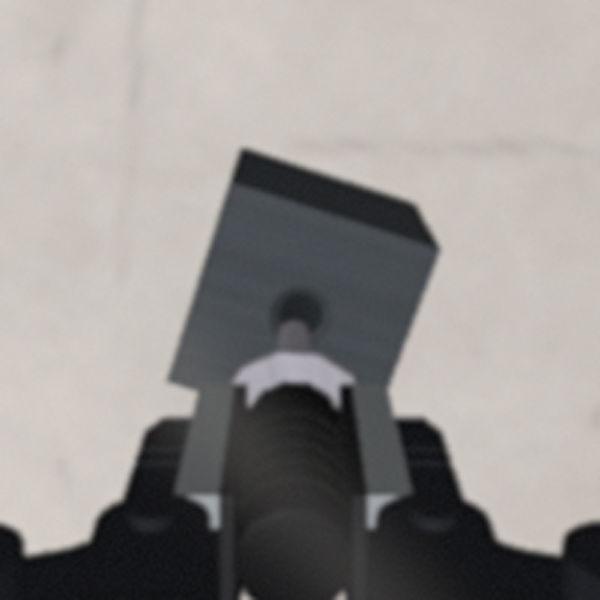

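Close view: hole centre about (319,253.5), shank centre about x 317.5. The correction is about +0.9 mm in tool x and y. Inserting gently.

```bash
python3 -m inch '[0.003,0.003,0,0,0,0,255,0.003,0.003,0,0,0,0,255,0.003,0.003,0.015,0,0,0,255,0.003,0.003,0.03,0,0,0,255,0.003,0.003,0.045,0,0,0,255,0.003,0.003,0.06,0,0,0,255,0.003,0.003,0.06,0,0,0,255]'
```

```text
clock: 12.9
ee_pos: [0.495, -0.2195, 0.084]
orientation: [[-0.973, -0.232, -0.001], [-0.232, 0.973, 0.001], [0.001, 0.001, -1.0]]
wrist_force: [0.9, 0.8, -0.2]
gripper_width: 0.0135
```

```bash
python3 -m inch '[-0.003,0,0.02,0,0,0,255,-0.003,0,0.04,0,0,0,255,-0.003,0,0.06,0,0,0,255,-0.003,0,0.08,0,0,0,255,-0.003,0,0.088,0,0,0,255,-0.003,0,0.092,0,0,0,255,-0.003,0,0.092,0,0,0,255]'
```

```text
clock: 13.6
ee_pos: [0.4963, -0.2195, 0.0572]
orientation: [[-0.973, -0.232, -0.0], [-0.232, 0.973, 0.0], [0.0, 0.0, -1.0]]
wrist_force: [0.9, 0.0, 0.1]
gripper_width: 0.0135
```

```bash
python3 -m inch '[0,0,0.004,0,0,0,255,0,0,0.007,0,0,0,255,0,0,0.007,0,0,0,255,0,0,0.007,0,0,0,255]'|grep -E "pos|force"; python3 -m inch '[0,0,0,0,0,0,120,0,0,0,0,0,0,80,0,0,0,0,0,0,60,0,0,0,0,0,0,60,0,0,0,0,0,0,60]';python3 -m inch '[0,0,-0.05,0,0,0,60,0,0,-0.12,0,0,0,60,0,0,-0.25,0,0,0,60,0,0,-0.4,0,0,0,60,0,0,-0.45,0,0,0,60,0,0,-0.45,0,0,0,60]'
python3 - <<'E'
from h import *
s,a,d=snap('wrist','w8.png'); P=cloud('wrist',s,d)
M=(abs(P[...,0]-.495)<.05)&(abs(P[...,1]+.22)<.05)
for lo,hi in [(.03,.0475),(.083,.099)]:
    q=P[M&(P[...,2]>lo)&(P[...,2]<hi)]
    print(lo,len(q),q.mean(0),q[:,2].max(),cv2.minAreaRect((q[:,:2]*1000).astype(np.float32)))
R=s['orientation'];p=s['ee_pos']
s2,a2,d2=snap('scene','sc3.png'); f=nets.find_in('scene','pull_grip'); print(f[:2])
Q=cloud('scene',s2,d2); T=None
cv2.imwrite('pics/sc3c.png',cv2.resize(a2[180:400,260:480,::-1],None,fx=2.7,fy=2.7))
# expected pull grip: case origin from the holes
c,sn=np.cos(np.radians(13.4)),np.sin(np.radians(13.4)); ex=np.array([c,sn]);ey=np.array([-sn,c])
h=np.array([.6166,-.0043]); o=h-.01*ex+.018*ey; print('origin',o)
for dd in (.070,.072,.076): print(dd,o-ex*(dd+.027+.020))
g=o-ex*(.074+.027+.020); print('shift',(R.T@(np.r_[g,.2]-p)/.3).round(3),p)
E
```

```text
ee_pos: [0.4964, -0.2195, 0.0553]
wrist_force: [-0.3, -0.1, -0.2]
clock: 14.5
ee_pos: [0.4964, -0.2195, 0.0553]
orientation: [[-0.973, -0.232, 0.0], [-0.232, 0.973, -0.0], [-0.0, -0.0, -1.0]]
wrist_force: [-0.1, -0.4, -0.2]
gripper_width: 0.0653
clock: 15.1
ee_pos: [0.4982, -0.2203, 0.1942]
orientation: [[-0.973, -0.232, 0.006], [-0.232, 0.973, -0.003], [-0.005, -0.004, -1.0]]
wrist_force: [0.5, -0.1, 0.7]
gripper_width: 0.0655
0.03 1684 [ 0.49348434 -0.2191645   0.04595154] 0.047497803835266666 ((496.7626037597656, -218.93417358398438), (44.10120391845703, 44.395694732666016), 85.3260726928711)
0.083 329 [ 0.49539731 -0.21941101  0.08924271] 0.09163329472557967 ((496.031494140625, -219.08273315429688), (14.29399585723877, 14.487703323364258), 0.17683826386928558)
[{'at': [0.5081, -0.0153, 0.0222], 'score': 0.86}]
origin [0.60270078 0.01089249]
0.07 [ 0.488886   -0.01622202]
0.072 [ 0.48694045 -0.01668551]
0.076 [ 0.48304935 -0.01761251]
shift [-0.115  0.669 -0.022] [ 0.49816222 -0.22028483  0.19419196]
```

View pics/sc3c.png

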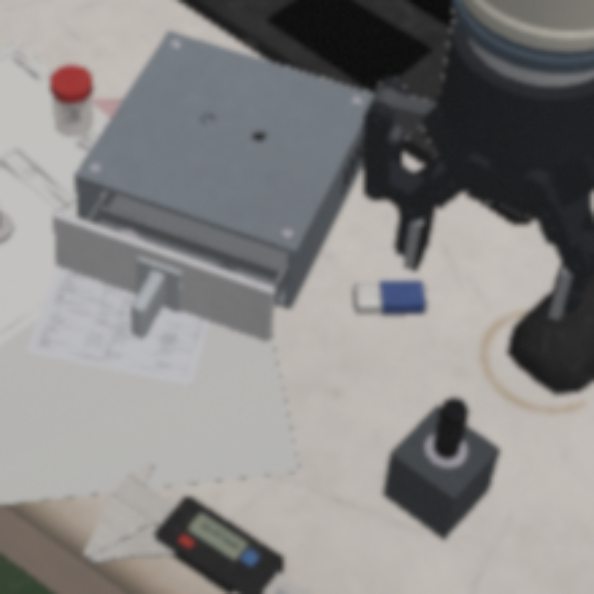

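The pin is home: its top reads about 0.089 m, same as at the start, and it stands upright with the collar seated at crop (447,450). The tray is sprung open. Next is the blade.

```bash
python3 -m inch '[-0.115,0.669,0,0,0,0,60,-0.115,0.669,0,0,0,0,60,-0.115,0.669,0,0,0,0,60,-0.115,0.669,0,0,0,0,60,-0.115,0.669,0,0,0,0,60,-0.115,0.669,0,0,0,0,60,-0.115,0.669,0,0,0,0,60,-0.115,0.669,0,0,0,0,60]'
python3 - <<'E'
from h import *
s,a,d=snap('wrist','w9.png'); P=cloud('wrist',s,d); R=s['orientation'];p=s['ee_pos'];T=(P-p)@R
M=(abs(T[...,0])<.06)&(abs(T[...,1])<.02)&(P[...,2]>.038)&(P[...,2]<.05)&(d>0)
n,l,st,ce=cv2.connectedComponentsWithStats(M.astype(np.uint8))
for i in range(1,n):
    if st[i,4]>30: q=T[l==i]; print(st[i],q.min(0).round(4),q.max(0).round(4),cv2.minAreaRect((q[:,:2]*1000).astype(np.float32)))
print(p,P[M][:,2].mean())
E
```

```text
clock: 16.05
ee_pos: [0.4833, -0.0174, 0.1897]
orientation: [[-0.973, -0.23, -0.001], [-0.23, 0.973, -0.0], [0.001, 0.0, -1.0]]
wrist_force: [-0.1, -0.2, -0.6]
gripper_width: 0.0651
[301 205  34  40 527] [-0.0168 -0.0142  0.1398] [0.015  0.0147 0.1516] ((-0.9862184524536133, 0.9876737594604492), (31.705724716186523, 28.818140029907227), 2.765887498855591)
[ 0.48325652 -0.01741182  0.1897421 ] 0.0456373796114426
```

View pics/w9.png

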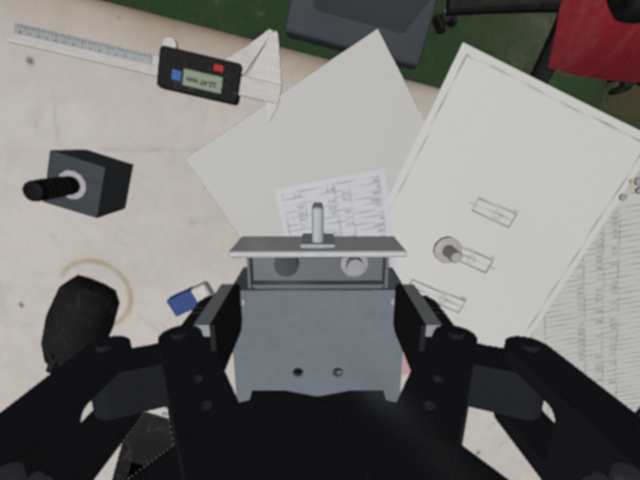

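The blade is at about (318,222), centred between the open fingers; the bush at (450,250) and the eraser at (190,298) are clear of them. Descending and pinching.

```bash
python3 -m inch '[0.003,0.001,0.15,0,0,0,60,0.003,0.001,0.3,0,0,0,60,0.003,0.001,0.42,0,0,0,80,0.003,0.001,0.5,0,0,0,100,0.003,0.001,0.55,0,0,0,110,0.003,0.001,0.573,0,0,0,110,0.003,0.001,0.573,0,0,0,110,0.003,0.001,0.573,0,0,0,255,0.003,0.001,0.573,0,0,0,255,0.003,0.001,0.573,0,0,0,255,0.003,0.001,0.573,0,0,0,255,0.003,0.001,0.573,0,0,0,255,0.003,0.001,0.573,0,0,0,255]'
```

```text
clock: 17.4
ee_pos: [0.4841, -0.0171, 0.0195]
orientation: [[-0.973, -0.232, 0.004], [-0.232, 0.973, -0.001], [-0.003, -0.002, -1.0]]
wrist_force: [2.0, -9.1, 2.0]
gripper_width: 0.0093
```

```bash
python3 -m inch '[0.015,0,0,0,0,0,255,0.03,0,0,0,0,0,255,0.045,0,0,0,0,0,255,0.06,0,0,0,0,0,255,0.075,0,0,0,0,0,255,0.09,0,0,0,0,0,255,0.095,0,0,0,0,0,255,0.095,0,0,0,0,0,255]'
```

```text
clock: 18.2
ee_pos: [0.4563, -0.0237, 0.0194]
orientation: [[-0.973, -0.232, 0.004], [-0.232, 0.973, -0.001], [-0.003, -0.002, -1.0]]
wrist_force: [2.3, -9.5, 2.1]
gripper_width: 0.0092
```

Pulled 28.6 mm with little force. Releasing and lifting.

```bash
python3 -m inch '[0,0,0,0,0,0,100,0,0,0,0,0,0,80,0,0,0,0,0,0,80,0,0,0,0,0,0,80,0,0,-0.1,0,0,0,80,0,0,-0.25,0,0,0,80,0,0,-0.4,0,0,0,80,0,0,-0.55,0,0,0,80,0,0,-0.55,0,0,0,80,0,0,-0.55,0,0,0,80]'
python3 - <<'E'
from h import *
s,a,d=snap('wrist'); P=cloud('wrist',s,d); R=s['orientation'];p=s['ee_pos'];T=(P-p)@R
M=(abs(T[...,0])<.06)&(abs(T[...,1])<.02)&(P[...,2]>.038)&(P[...,2]<.05)&(d>0)
q=P[M]; o=np.array([.6027,.0109]); ex=np.array([.9728,.2317]); r=-(q[:,:2]-o)@ex
print('blade front: ',r.max(),'tray ~',r.max()-.070-.004-.034, s['wrist_force'])
s,a,d=snap('scene','sc4.png'); cv2.imwrite('pics/sc4c.png',a[150:450,200:520,::-1])
for n in ['vial_mid','bush_mid','eraser_mid','pin_grip']: print(n,nets.find_in('scene',n)[:1])
E
```

```text
clock: 19.2
ee_pos: [0.4551, -0.0227, 0.1843]
orientation: [[-0.973, -0.232, 0.003], [-0.232, 0.973, -0.0], [-0.003, -0.001, -1.0]]
wrist_force: [-0.1, 0.4, -0.8]
gripper_width: 0.0584
blade front:  0.16576536300446904 tray ~ 0.05776536300446902 [-0.14521991  0.42360729 -0.82753629]
vial_mid [{'at': [0.5889, 0.1234, 0.0326], 'score': 0.57}]
bush_mid [{'at': [0.4866, 0.1137, -0.0005], 'score': 0.66}]
eraser_mid [{'at': [0.5926, -0.125, 0.0069], 'score': 0.55}]
pin_grip [{'at': [0.4876, -0.2206, 0.0708], 'score': 0.69}]
```

View pics/sc4c.png

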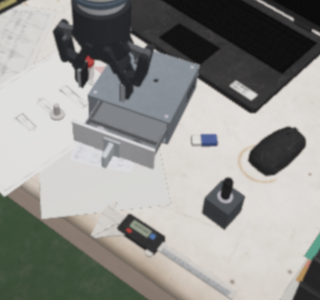

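The picture shows the tray fully out, the pin upright in its stand, the other objects in place and the gripper clear. Handing in.

```bash
python3 -c "
from bench import close_job
print(close_job())"
```

```text
the job is handed in; nothing more can be done
None
```

The task is done and handed in at about 19 s on the robot's clock (limit 72 s); the hand-in gave no verdict.

- **Latch:** it was behind the right hole, the first one I tried. The plunger gave at about 5–7 N. The camera then showed the tray sprung out with the pin still in the hole. The highest wrist force I read while pressing was 7.1 N, against the 25 N limit.
- **Pin:** I put it back in its stand before touching the tray. Its top measured at 0.089 m, as at the start, and the close view showed it upright with the collar seated.
- **Tray:** I pulled the blade 28.6 mm and let go. The wrist camera puts the tray at about 55–58 mm out; at least 47 mm was needed.
- **Final checks:** the networks place the vial, bush and eraser within about 10 mm of their first readings; I moved the gripper near none of them. The gripper was open and clear about 18 cm up, with about 1 N on the wrist.

One check failed: the top camera's network could not find the blade just after the latch tripped, because the arm hid it. The scene camera's network and the picture settled it.

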